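Lids on the screw pots before the rain

TASK

It is about to rain on the balcony: take the pile of wooden lids apart from the top down and lay each lid, as you take it, on the container of its own shape and size (small round lid on the small glass pot, larger round lid on the glass dish of screws, square lid on the square tin, long lid on the drill-bit tray), centred, square with the container's sides, flat and covering the whole mouth. Leave the containers standing where they are, and do not disturb the yellow screwdriver or the combination square.

Things in the scene. Friction and masses are not known exactly. Their poses are not given: they have to be found in the camera images.
- lid_small: Small round flat wooden lid, 44 mm diameter, 14 mm thick, about 20 g: top (fourth layer) of the pile. Origin: centre of the underside; z up.
- lid_round: Larger round flat wooden lid, 60 mm diameter, 14 mm thick, about 30 g: third layer of the pile, under the small lid. Origin: centre of the underside; z up.
- lid_square: Square flat wooden lid, 62 x 62 mm, 14 mm thick, about 40 g: second layer of the pile, under the larger round lid. Origin: centre of the underside; z up. x and y run parallel to its sides.
- lid_long: Long rectangular flat wooden lid, 56 mm (its x) by 130 mm (its y), 14 mm thick, about 70 g: bottom of the pile, lying on the tiles. Origin: centre of the underside; z up. The lids just lie on one another, flat on both faces, centred within about 5 mm a layer; the pile is 56 mm high.
- pot: Small round open glass pot with brass nuts in it, 34 mm outer and 28 mm inner diameter, 36 mm high, 150 g, loose on the tiles. Origin: centre of the underside; z up. Its lid rests on the rim, 36 mm above the origin.
- dish: Round open glass dish of silver screws, 50 mm outer and 44 mm inner diameter, 30 mm high, 220 g, loose on the tiles. Origin: centre of the underside; z up. Its lid rests on the rim, 30 mm above the origin.
- tin: Square open steel tin with grey wall plugs in it, 50 x 50 mm outside, wall 3 mm, 32 mm high, 220 g, loose on the tiles. Origin: centre of the underside; z up. x and y run parallel to its sides. Its lid rests on the rim, 32 mm above the origin.
- tray: Small open rectangular aluminium tray with a row of drill bits in it, 44 mm (its x) by 118 mm (its y) outside, wall 3 mm, 28 mm high, 250 g, loose on the tiles. Origin: centre of the underside; z up. Its lid rests on the rim, 28 mm above the origin.
- screwdriver: Bystander: yellow cordless-style screwdriver lying on the tiles, 190 mm long (its x, bit towards +x), 40 mm across and 49 mm high, loose. Origin: on the tiles below its middle.
- square: Bystander: steel combination square lying on the tiles among the containers, rule 150 mm long (its x), head 58 mm wide, 22 mm high, loose. Origin: on the tiles below the middle of its rule.
There are look-alikes about, which are no part of the job. What is shaped like the lid_long but orange or purple is not meant.

How it is judged (in metres and radians):
On the way, in this order (a step that is already met when the one before it is completed fails the run):
1. the small round lid is on the small glass pot and let go (horizontal distance between lid_small and pot below 0.008 m and z of lid_small in the frame of pot between 0.033 and 0.04 m and angle between each of lid_small, pot's own z axis and vertical below 0.08 rad and linear speed of lid_small below 0.02 m/s and contact force between the fingers and lid_small below 0.05 N), for 0.2 s.
2. the larger round lid is on the glass dish of screws and let go (horizontal distance between lid_round and dish below 0.008 m and z of lid_round in the frame of dish between 0.027 and 0.034 m and angle between each of lid_round, dish's own z axis and vertical below 0.08 rad and linear speed of lid_round below 0.02 m/s and contact force between the fingers and lid_round below 0.05 N), for 0.2 s.
3. the square lid is on the square tin and let go (horizontal distance between lid_square and tin below 0.008 m and z of lid_square in the frame of tin between 0.029 and 0.036 m and angle between each of lid_square, tin's own z axis and vertical below 0.08 rad and linear speed of lid_square below 0.02 m/s and (angle between the x axis of lid_square and the x axis of tin, either way round below 0.2 rad or angle between the x axis of lid_square and the y axis of tin, either way round below 0.2 rad) and contact force between the fingers and lid_square below 0.05 N), for 0.2 s.
4. the long lid is on the bit tray and let go (horizontal distance between lid_long and tray below 0.008 m and z of lid_long in the frame of tray between 0.025 and 0.032 m and angle between each of lid_long, tray's own z axis and vertical below 0.08 rad and linear speed of lid_long below 0.02 m/s and angle between the x axis of lid_long and the x axis of tray, either way round below 0.2 rad and contact force between the fingers and lid_long below 0.05 N), for 0.2 s.
At the end, for the whole second after the job is handed in: Every lid lies flat (0.08 rad) and still on the rim of its own upright container, released: centres within 8 mm, underside -3 to +4 mm from the rim, square and long lid within 0.2 rad of the container's sides; laid in the order small round, larger round, square, long (all of step 1 and all of step 2 and all of step 3 and all of step 4 and linear speed of each of pot, dish, tin, tray below 0.02 m/s); the robot touches nothing.
It fails at once if a container is shifted or lifted more than 30 mm from where it stood (distance of any of pot, dish, tin, tray from where it was at the start of the episode above 0.03 m).
It fails at once if the screwdriver or the combination square is moved more than 20 mm (distance of any of screwdriver, square from where it was at the start of the episode above 0.02 m).
It also fails if it takes over 115 s, if anything falls off the work surface, if the arm or the gripper's body presses on something with over 40 N, if the wrist force passes 120 N, or if a joint passes its speed limit or range.

ROBOT

A 6-joint arm with a two-finger parallel gripper is mounted at the origin on the work surface. World frame = base frame: x ahead of the robot, y to its left, z up, the work surface at z = 0. Lengths are in mm, angles in rad, forces in N, time in s.
With the tool pointing down it reaches from about 350 to 775 mm from the base axis. Payload 7.3 kg.
Tool frame: the origin (TCP) lies on the centre line of the jaws, within the pads' length; the fingertips stand 11 mm ahead of it and the grasp point (between the pads) lies 8 mm behind it; z points along the fingers, y is the line along which they close (so a half turn about z gives the same grasp; the last joint's range is limited). The gripper opens to 92 mm and grips with 3 to 60 N. Pads are 19 mm wide; open, the fingers measure 130 mm over their backs; the gripper's body (75 mm by 190 mm) begins 47 mm behind the grasp point.
Start: joints at [-1.341, 0.342, 1.524, -0, 1.275, -0.146], TCP at [192.707, -488.373, 237.741] pointing down, gripper open.
Joint ranges: [-2.53, 2.53], [-0.77, 2.02], [0.04, 2.7], [-1, 4.14], [0.28, 2.66], [-3.11, 3.11]. Speed limits (rad/s): [2.57, 2.57, 3.14, 3.14, 3.14, 3.14].

INTERFACE

Orientations are given as [roll, pitch, yaw] about the fixed x, y, z axes, in that order (R = Rz(yaw) Ry(pitch) Rx(roll)).
In Python, from plant import bot gives the robot as it stands.
- The arm moves only by the tool step_arm, never from a script. Its argument "deltas" is a list of rows, each a list of 5 numbers: the opening, from 0 (shut) to 1 (fully open), then the shift along the tool's x, y, z each as a share of 0.5 m, from -1 to 1, then the turn about the tool's z as a share of pi/2 rad, from -1 to 1. In form: [[claw, x, y, z, turn], ...]. A call has 1 to 8 rows; each row shifts and turns the commanded pose from where the row before left it, along the tool's axes as they then stand; what a row does not reach is not made up. A row lasts 1/10 s, in which the tool goes at most 50 mm and 8.59 degrees, less where a joint would pass 70% of its speed; a pose out of reach is approached as far as the arm can. A call with a number of a shift or a turn outside -1 to 1 is refused whole. A call with a gripper value outside its range is refused whole. The fingers move at their own pace and stop on an object; the grip force is fixed at half the most. Time passes only in rows, so rows that do not move let the fingers close. It gives the time, the measured TCP pose, the force, the opening and the grip force at its end, in the units of the state.
- bot.get_obs(): the state, without advancing time (a new reading comes with each control period).
- bot.capture(name): name is "scene" or "side" or "wrist"; returns (picture, depth): 480x640x3 uint8, red, green, blue; 480x640 float32, mm along the optical axis (not along the pixel's ray), 0 where there is no reading.
- bot.camera_params(name): a dict with "fov_y" (degrees; the focal length in pixels is half the picture's height over the tangent of half this angle, whatever the lens; pixels are square), "cx", "cy" (the principal point, pixels), "rvec" (rotation vector, rad) and "tvec" (3), from world to camera coordinates, as OpenCV has them. Camera axes: x right, y down, z forward; pixel columns grow to the right and rows downward; lengths in mm; the calibration is good to about 2 mm. The wrist camera is an equidistant fisheye: a pixel r from the principal point sees the ray r / f radians off the axis. A picture is of the moment at which its call begins: read the wrist's pose just before it. camera_params takes no time and is no camera call; for the wrist camera it gives the pose at the moment of the call.
- bot.close_job(): hands the job in; it is judged then, once.
The state is a dict: "time": time; "joint_positions": joint angles; "dq": joint speeds; "tau": joint torques, N m; "tool_pos": TCP position; "tcp_rot": TCP orientation; "contact_force": force on the tool from outside, world axes, zero at the start; "moment": the same for the moment, N m; "grip_width": finger opening in mm; "finger_force": force on a finger pad.
Only numpy, scipy, OpenCV 4.12 (cv2) and the standard library are available. Lean on these libraries where they do the work, as an engineer would, in place of code of your own. Each camera call takes 0.05 s, during which the arm holds its last target. There are 200 camera calls.

## Working session

There is one attempt and no reset: what is moved stays moved. The work goes in short steps, Python scripts to look and compute and a tool call to move; the robot and the scene stay as the last step left them, time stands still between calls to the robot, and variables do not carry over. Pictures are saved under pics/ and viewed, at most 14 in all, crops included, and the job is handed in when it is done.

Besides the shell and the picture viewer there is one more tool, called after "Call:" by a JSON object that holds its "fn" and its "kwargs". step_arm: Moves the arm, as the interface text tells. Shift numbers are shares of 0.5 m and turn numbers shares of pi/2 rad, none past 1 either way. Its arguments: {"type":"object","properties":{"deltas":{"type":"array","items":{"type":"array","items":{"type":"number","minimum":-1,"maximum":1}}}},"required":["deltas"]}

```bash
mkdir -p pics; ls
python3 - <<'E'
from plant import bot
import cv2,numpy as np
print(bot.get_obs())
for n in ("scene","side","wrist"):
    p,d=bot.capture(n); cv2.imwrite(f"pics/{n}0.png",p[...,::-1]); np.save(f"pics/{n}0.npy",d); print(n,bot.camera_params(n))
E
```

```text
pics
{'time': 0.0, 'joint_positions': array([-1.34096411e+00,  3.42713804e-01,  1.52499758e+00, -2.28004933e-06,
        1.27539314e+00, -1.45988981e-01]), 'dq': array([ 0.00024645, -0.00183601,  0.00021575, -0.00059849, -0.00035946,
       -0.00121872]), 'tau': array([-1.98570298e-03, -4.31247675e+01, -2.44218439e+01,  7.17400247e-02,
        5.59888990e-02, -8.35908418e-05]), 'tool_pos': array([ 192.63204622, -487.97400407,  237.05635953]), 'tcp_rot': array([-3.14009655e+00, -2.17775914e-04,  3.75821700e-01]), 'contact_force': array([-0.948536  ,  0.04500645,  0.52820122]), 'moment': array([-0.01919557,  0.00586041,  0.03236039]), 'finger_force': 0.0, 'grip_width': 92.04241116167638}
scene {'fov_y': 54.86701809484053, 'cx': 317.6410246384658, 'cy': 226.16488054086486, 'rvec': array([ 1.41118493,  2.34940402, -0.71632225]), 'tvec': array([ 254.46577275, -385.28118281, 1444.62621639])}
side {'fov_y': 43.0964695751626, 'cx': 321.36636780909066, 'cy': 242.01790748736053, 'rvec': array([ 1.06797659, -2.43168187,  1.00978531]), 'tvec': array([383.32346514, 345.87432262, 908.79914924])}
wrist {'fov_y': 65.70646984690485, 'cx': 316.6845801339454, 'cy': 243.3361688421751, 'rvec': array([-2.42451605,  1.64841238,  0.20676052]), 'tvec': array([-524.14788205,  -30.64293225,  387.74845339])}
```

View pics/scene0.png

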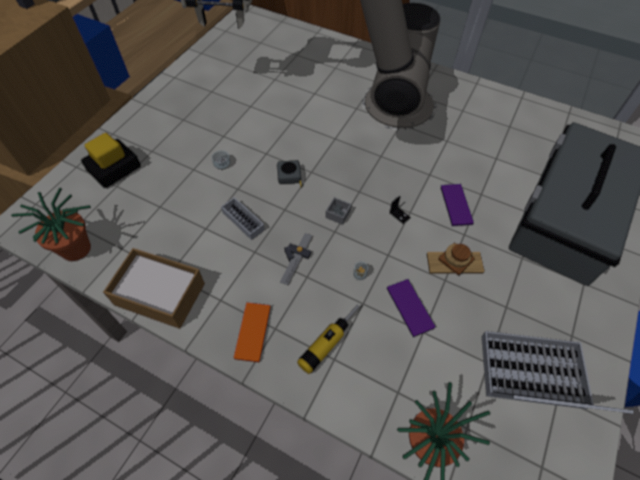

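View pics/side0.png

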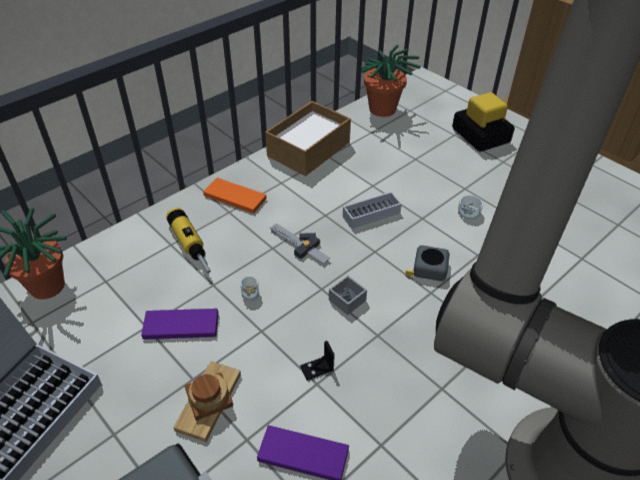

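Scene view: the pile is at (457,258), the pot with brass nuts at (362,270), the tin at (338,210), the tray at (243,218) and the dish of screws at (223,160). The grey thing at (289,172) is a tape measure. The purple boards (457,205), (411,307) and the orange one (253,331) are look-alikes. The side view shows the same layout: pile (207,392), pot (250,288), tin (348,295), tray (372,210), dish (470,207).

```bash
cat > h.py <<'E'
from plant import bot
import cv2,numpy as np
def cam(n):
    c=bot.camera_params(n); R=cv2.Rodrigues(c["rvec"])[0]; f=240/np.tan(np.radians(c["fov_y"]/2))
    return dict(n=n,R=R,t=c["tvec"],f=f,cx=c["cx"],cy=c["cy"])
def rays(c,uv):
    q=(np.atleast_2d(np.float64(uv))-[c["cx"],c["cy"]])/c["f"]
    if c["n"]=="wrist":
        r=np.linalg.norm(q,axis=1,keepdims=True)+1e-12; d=np.hstack([q/r*np.sin(r),np.cos(r)])
    else: d=np.hstack([q,np.ones((len(q),1))])
    return -c["R"].T@c["t"], d@c["R"]
def cast(c,uv,z):
    o,d=rays(c,uv); return o+d*((z-o[2])/d[:,2])[:,None]
def proj(c,P):
    p=np.atleast_2d(P)@c["R"].T+c["t"]
    if c["n"]=="wrist":
        r=np.linalg.norm(p[:,:2],axis=1,keepdims=True); q=p[:,:2]/r*np.arctan2(r,p[:,2:])
    else: q=p[:,:2]/p[:,2:]
    return q*c["f"]+[c["cx"],c["cy"]]
def shot(name):
    c=cam("wrist"); o=bot.get_obs(); p,d=bot.capture("wrist")
    cv2.imwrite(f"pics/{name}.png",p[...,::-1]); np.savez(f"pics/{name}.npz",d=d,**c); return c,o,p,d
def load(name):
    z=np.load(f"pics/{name}.npz"); c={k:z[k][()] for k in z.files if k!="d"}; return c,cv2.imread(f"pics/{name}.png"),z["d"]
E
python3 - <<'E'
from h import *
T=dict(pile=[(457,258),(207,392),40],pot=[(362,270),(250,288),20],tin=[(338,210),(348,295),20],tray=[(243,218),(372,210),20],dish=[(223,160),(470,207),15],scr=[(325,345),(188,240),20],sq=[(297,257),(303,243),10])
for k,(a,b,z) in T.items():
    print(k,cast(cam("scene"),a,z)[0].round(),cast(cam("side"),b,z)[0].round())
c=cam("wrist");print("wrist cam pos",-c["R"].T@c["t"],"axis",c["R"][2], "f",c["f"])
E
```

```text
pile [481. 337.  40.] [464. 338.  40.]
pot [604. 150.  20.] [603. 146.  20.]
tin [474.  22.  20.] [467.  23.  20.]
tray [ 610. -179.   20.] [ 600. -179.   20.]
dish [ 468. -338.   15.] [ 469. -346.   15.]
scr [806. 157.  20.] [787. 160.  20.]
sq [641.  -5.  10.] [632. -12.  10.]
wrist cam pos [ 253.27844222 -464.35844634  382.41354407] axis [-0.22767403 -0.08779869 -0.96977107] f 371.64829954431775
```

View pics/wrist0.png

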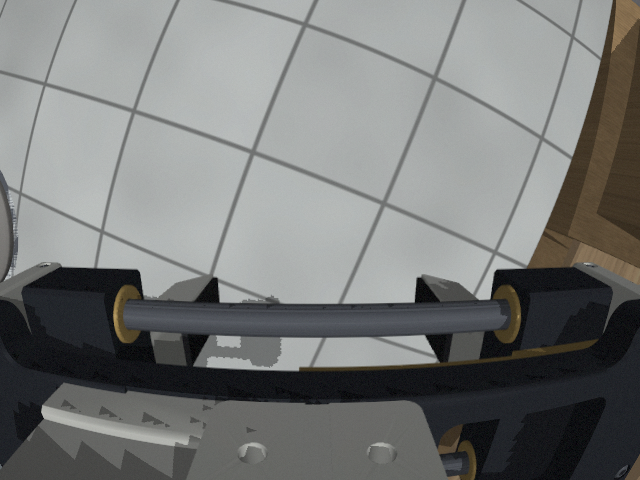

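Wrist view: only tiles and the gripper. I'll turn to yaw 0 and fly over the containers towards the pile, taking wrist pictures on the way.

Call:
{"fn": "step_arm", "kwargs": {"deltas": [[1,0,0,0,0.08],[1,0,0,0,0.08],[1,0,0,0,0.08],[1,0.08,-0.056,0,0],[1,0.08,-0.056,0,0],[1,0.08,-0.056,0,0],[1,0.08,-0.056,0,0],[1,0.08,-0.056,0,0]]}}

```text
time: 0.95
tool_pos: [394.1, -347.2, 237.6]
tcp_rot: [-3.141, 0.0, -0.001]
contact_force: [0.7, -0.6, -0.2]
grip_width: 91.4
finger_force: 0.0
```

```bash
python3 -c "
from h import *
c,o,p,d=shot('dish'); print(o['tool_pos'],o['tcp_rot'],o['time'])"
```

```text
[ 394.13424067 -347.17754431  237.60518521] [-3.14148615e+00  1.74379931e-04 -1.48397640e-03] 0.95
```

Call:
{"fn": "step_arm", "kwargs": {"deltas": [[1,0.06,-0.06,0,0],[1,0.06,-0.06,0,0],[1,0.06,-0.06,0,0],[1,0.06,-0.06,0,0],[1,0.04,-0.06,0,0],[1,0,0,0,0]]}}

```text
time: 1.6
tool_pos: [534.8, -195.3, 237.2]
tcp_rot: [-3.14, 0.0, 0.004]
contact_force: [0.5, -1.0, -0.1]
grip_width: 91.8
finger_force: 0.0
```

```bash
python3 -c "
from h import *
c,o,p,d=shot('tray'); print(o['tool_pos'],o['tcp_rot'],o['time'])"
```

```text
[ 534.78866755 -195.28321299  237.175904  ] [-3.14009607e+00  2.93656234e-05  3.57713008e-03] 1.6
```

Call:
{"fn": "step_arm", "kwargs": {"deltas": [[1,-0.04,-0.06,0,0],[1,-0.04,-0.06,0,0],[1,-0.04,-0.07,0,0],[1,-0.04,-0.07,0,0],[1,-0.04,-0.07,0,0],[1,0,-0.07,0,0],[1,0,0,0,0]]}}

```text
time: 2.35
tool_pos: [432.2, 3.1, 238.0]
tcp_rot: [-3.141, -0.0, 0.001]
contact_force: [-0.0, -0.1, -0.1]
grip_width: 92.0
finger_force: 0.0
```

```bash
python3 -c "
from h import *
c,o,p,d=shot('tin'); print(o['tool_pos'],o['tcp_rot'],o['time'])"
```

```text
[432.18411502   3.11076241 238.01493595] [-3.14111858e+00 -2.49290909e-04  1.10670414e-03] 2.35
```

Call:
{"fn": "step_arm", "kwargs": {"deltas": [[1,0.05,-0.06,0,0],[1,0.05,-0.06,0,0],[1,0.05,-0.06,0,0],[1,0.05,-0.06,0,0],[1,0.04,0,0,0],[1,0,0,0,0]]}}

```text
time: 3.0
tool_pos: [555.7, 119.6, 236.6]
tcp_rot: [3.141, -0.0, -0.002]
contact_force: [-0.2, -0.2, -0.5]
grip_width: 91.8
finger_force: 0.0
```

```bash
python3 -c "
from h import *
c,o,p,d=shot('pot'); print(o['tool_pos'],o['tcp_rot'],o['time'])"
```

```text
[555.67256928 119.59680575 236.6490798 ] [ 3.14062214e+00 -7.11126274e-05 -2.01237883e-03] 3.0
```

Call:
{"fn": "step_arm", "kwargs": {"deltas": [[1,-0.05,-0.07,0,0],[1,-0.05,-0.07,0,0],[1,-0.05,-0.07,0,0],[1,-0.05,-0.07,0,0],[1,-0.05,-0.07,0,0],[1,0,0,0,0]]}}

```text
time: 3.65
tool_pos: [425.6, 297.9, 237.9]
tcp_rot: [-3.141, 0.001, 0.002]
contact_force: [0.5, 0.1, -0.1]
grip_width: 92.1
finger_force: 0.0
```

```bash
python3 -c "
from h import *
c,o,p,d=shot('pile'); print(o['tool_pos'],o['tcp_rot'],o['time'])
t=np.hstack([load(n)[1][40:360,150:470] for n in ('dish','tray')]);b=np.hstack([load(n)[1][40:360,150:470] for n in ('tin','pot')])
cv2.imwrite('pics/mont.png',np.vstack([t,b])[:600])"
```

```text
[425.64840903 297.90258375 237.94788727] [-3.14091327e+00  1.22524585e-03  2.10017533e-03] 3.65
```

View pics/mont.png

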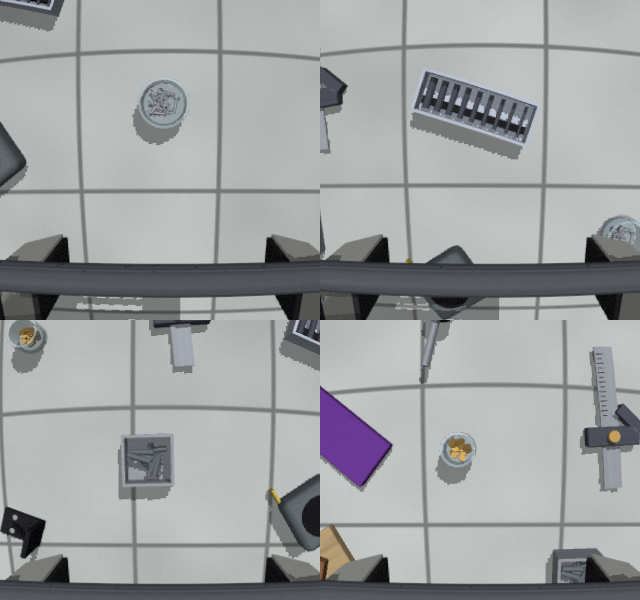

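View pics/pile.png

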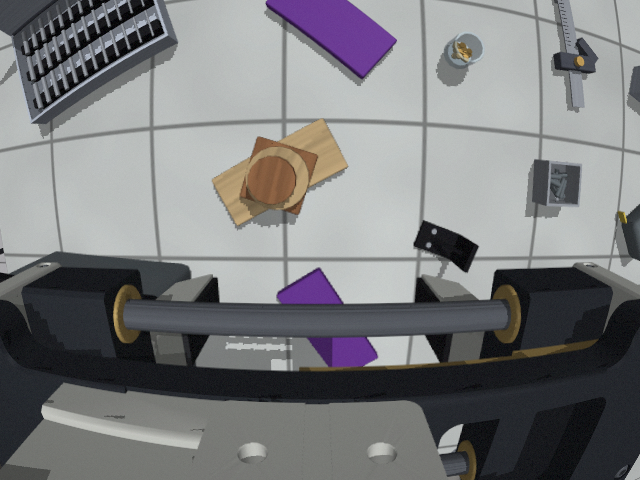

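The montage (crop plus (150,40) gives image pixels) shows the dish of screws at image (313,142), the tray's bits at (305,147), the tin at (297,180) and the pot with brass nuts at (288,168). In the pile view the lids sit at (270,180), with the long lid's corners at about (322,118), (348,160), (238,226) and (212,185). Purple boards at (330,35) and (330,315) aren't meant. The only wooden long board is the one under the pile. Next I'll measure via depth heights.

```bash
cat >> h.py <<'E'
def cloud(c,d):
    v,u=np.mgrid[:480,:640]; uv=np.c_[u.ravel(),v.ravel()]
    o,r=rays(c,uv); q=(r@c["R"].T)[:,2]
    return (o+r*(d.ravel()/q)[:,None]).reshape(480,640,3)
def blob(P,d,zlo,zhi,xy,rad):
    m=(d>0)&(P[...,2]>zlo)&(P[...,2]<zhi)&(np.hypot(P[...,0]-xy[0],P[...,1]-xy[1])<rad)
    p=P[m][:,:2].astype(np.float32)
    if len(p)<20: return len(p)
    (cx,cy),wh,a=cv2.minAreaRect(p); (ex,ey),r=cv2.minEnclosingCircle(p)
    return len(p),"z",P[m][:,2].mean().round(1),"mean",p.mean(0).round(1),"rect",np.round([cx,cy,*wh,a],1),"circ",np.round([ex,ey,r],1)
E
python3 - <<'E'
from h import *
for n,xy,rad,(lo,hi) in (("dish",(469,-342),45,(24,36)),("tray",(605,-179),90,(22,34)),("tin",(470,22),50,(26,38)),("pot",(604,148),40,(30,42))):
    c,p,d=load(n); P=cloud(c,d); print(n,"floor",np.median(P[100:250,220:420,2]).round(1),blob(P,d,lo,hi,xy,rad))
c,p,d=load("pile");P=cloud(c,d)
for lo,hi in((50,60),(36,48),(22,34),(9,20)): print(lo,blob(P,d,lo,hi,(475,337),90))
m=(P[...,2]>60)&(P[...,1]>400)&(P[...,1]<700)&(d>0); m[:, 200:]=0; print("toolbox",P[m].min(0) if m.any() else 0,P[m].max(0) if m.any() else 0)
cs=cam("side");d=np.load("pics/side0.npy");Ps=cloud(cs,d);cs2=cam("scene");d2=np.load("pics/scene0.npy");P2=cloud(cs2,d2)
for Q in(Ps,P2):
  k=(Q[...,2]>40)&(Q[...,1]>380)&(Q[...,1]<650)&(Q[...,0]>250)&(Q[...,0]<620); print("box",Q[k].min(0),Q[k].max(0)) if k.any() else print("none")
E
```

```text
dish floor -1.7 (531, 'z', np.float64(27.9), 'mean', array([ 468.3, -344.1], dtype=float32), 'rect', array([ 468. , -344. ,   48.3,   48.9,   89.6]), 'circ', array([ 467.8, -344. ,   25.2]))
tray floor -1.5 (1069, 'z', np.float64(26.0), 'mean', array([ 606. , -182.2], dtype=float32), 'rect', array([ 605.3, -182.8,  118.5,   44.8,   72.3]), 'circ', array([ 604.7, -183.1,   62.3]))
tin floor -1.7 (639, 'z', np.float64(30.1), 'mean', array([471. ,  22.7], dtype=float32), 'rect', array([4.703e+02, 2.260e+01, 5.010e+01, 5.020e+01, 3.000e-01]), 'circ', array([470.6,  22.4,  34.8]))
pot floor -1.7 (334, 'z', np.float64(33.9), 'mean', array([604.4, 147.2], dtype=float32), 'rect', array([604.2, 147.1,  32.4,  33.3,   7.4]), 'circ', array([604.2, 147.2,  16.9]))
50 (1836, 'z', np.float64(54.2), 'mean', array([465.7, 338.6], dtype=float32), 'rect', array([465.8, 338.6,  42.4,  42.3,  89.6]), 'circ', array([465.5, 339. ,  22.2]))
36 (1299, 'z', np.float64(40.2), 'mean', array([469.5, 328.2], dtype=float32), 'rect', array([466.6, 335.7,  58. ,  58.8,   4.2]), 'circ', array([466.2, 335.6,  29.9]))
22 (912, 'z', np.float64(26.0), 'mean', array([474.8, 331.9], dtype=float32), 'rect', array([467.5, 335.9,  62.6,  62.4,  71.8]), 'circ', array([467.6, 336.3,  42.9]))
9 (3566, 'z', np.float64(12.2), 'mean', array([473.5, 333.8], dtype=float32), 'rect', array([470.9, 338. ,  59. , 131.4,  28.1]), 'circ', array([470.1, 337.1,  69.5]))
toolbox [366.70724065 432.71789636  60.0961506 ] [695.22217251 671.98269371 129.1407539 ]
box [299.19158869 432.09393244 124.69936058] [375.06757253 516.17627132 154.36621843]
box [250.04049027 431.21711713  40.13833598] [396.01960967 648.09885977 200.29027022]
```

Measurements are consistent with the known sizes. Now to descend on the small lid.

Call:
{"fn": "step_arm", "kwargs": {"deltas": [[1,0.02,-0.02,0.09,0],[1,0.02,-0.02,0.09,0],[1,0.02,-0.02,0.09,0],[1,0.02,-0.02,0.08,0],[1,0,0,0.024,0],[1,0,0,0,0]]}}

```text
time: 4.3
tool_pos: [468.2, 333.9, 49.0]
tcp_rot: [3.139, 0.004, -0.003]
contact_force: [-0.0, -0.7, 0.1]
grip_width: 91.9
finger_force: 0.0
```

Call:
{"fn": "step_arm", "kwargs": {"deltas": [[1,0,0,0,0],[1,0,0,0,0]]}}

```text
time: 4.5
tool_pos: [469.9, 336.2, 53.1]
tcp_rot: [-3.14, -0.003, -0.002]
contact_force: [0.6, -1.0, -0.5]
grip_width: 92.1
finger_force: 0.0
```

Call:
{"fn": "step_arm", "kwargs": {"deltas": [[1,-0.004,-0.002,0.0,0],[1,0,0,0,0],[1,0,0,0,0]]}}

```text
time: 4.8
tool_pos: [466.8, 337.5, 51.5]
tcp_rot: [-3.141, -0.001, -0.001]
contact_force: [0.2, 0.6, -0.1]
grip_width: 92.0
finger_force: 0.0
```

Call:
{"fn": "step_arm", "kwargs": {"deltas": [[1,0,-0.002,-0.007,0],[1,0,0,0,0],[0,0,0,0,0],[0,0,0,0,0],[0,0,0,0,0],[0,0,0,0,0],[0,0,0,0,0],[0,0,0,0,0]]}}

```text
time: 5.6
tool_pos: [466.7, 338.2, 54.1]
tcp_rot: [3.141, 0.0, -0.001]
contact_force: [-0.1, -0.4, -1.0]
grip_width: 47.9
finger_force: 0.0
```

Call:
{"fn": "step_arm", "kwargs": {"deltas": [[0,0,0,0,0],[0,0,0,0,0],[0,0,0,0,0],[0,0,0,0,0]]}}

```text
time: 6.0
tool_pos: [466.7, 338.3, 54.2]
tcp_rot: [3.141, -0.0, -0.001]
contact_force: [-0.4, 0.6, 0.3]
grip_width: 43.1
finger_force: 30.0
```

Call:
{"fn": "step_arm", "kwargs": {"deltas": [[0,0,0,-0.06,0],[0,0,0,-0.1,0],[0,0.055,0.076,0,0],[0,0.055,0.076,0,0],[0,0.055,0.076,0,0],[0,0.055,0.076,0,0],[0,0.055,0.076,0,0],[0,0,0,0,0]]}}

```text
time: 6.8
tool_pos: [607.1, 142.9, 134.1]
tcp_rot: [3.14, -0.002, -0.007]
contact_force: [-0.4, 0.5, -0.4]
grip_width: 43.1
finger_force: 30.0
```

Call:
{"fn": "step_arm", "kwargs": {"deltas": [[0,0,0,0.05,0],[0,0,0,0.05,0],[0,0,0,0.04,0],[0,0,0,0,0],[0,0,0,0,0],[0,0,0,0,0]]}}

```text
time: 7.4
tool_pos: [604.7, 148.5, 65.7]
tcp_rot: [-3.141, -0.002, -0.001]
contact_force: [0.7, -0.3, 0.2]
grip_width: 43.1
finger_force: 30.0
```

Call:
{"fn": "step_arm", "kwargs": {"deltas": [[0,0.001,0.002,0.02,0],[0,0,0,0.01,0],[0,0,0,0,0],[0,0,0,0,0],[0,0,0,0,0]]}}

```text
time: 7.9
tool_pos: [604.5, 147.1, 49.3]
tcp_rot: [3.142, -0.0, -0.001]
contact_force: [0.1, -0.2, -1.0]
grip_width: 43.1
finger_force: 30.0
```

Call:
{"fn": "step_arm", "kwargs": {"deltas": [[0,0.001,0,0.002,0],[0,0,0,0,0],[1,0,0,0,0],[1,0,0,0,0],[1,0,0,0,0],[1,0,0,0,0],[1,0,0,0,0],[1,0,0,0,0]]}}

```text
time: 8.7
tool_pos: [605.0, 147.1, 48.2]
tcp_rot: [3.141, -0.0, -0.001]
contact_force: [0.1, 0.9, 0.2]
grip_width: 86.6
finger_force: 0.0
```

Call:
{"fn": "step_arm", "kwargs": {"deltas": [[1,0,0,-0.03,0],[1,0,0,-0.08,0],[1,-0.03,0,-0.08,0],[1,-0.03,0,-0.08,0],[1,-0.03,0,-0.08,0],[1,0,0,0,0],[1,0,0,0,0],[1,0,0,0,0]]}}

```text
time: 9.5
tool_pos: [559.6, 147.1, 222.7]
tcp_rot: [3.141, 0.001, -0.001]
contact_force: [0.6, -0.4, 0.1]
grip_width: 91.7
finger_force: 0.0
```

Run:
```python
from h import *
c,o,p,d=shot('pot2'); P=cloud(c,d); print(o['tool_pos'])
print(blob(P,d,42,56,(604,147),60)); print(blob(P,d,20,38,(604,147),40))
```

```text
[559.63772396 147.09747495 222.67252991]
(1965, 'z', np.float64(48.2), 'mean', array([604.1, 147.3], dtype=float32), 'rect', array([604.2, 146.9,  43.1,  41.7,  90. ]), 'circ', array([604. , 147.3,  22.1]))
0
```

Small lid is seated. Next, the round lid.

Call:
{"fn": "step_arm", "kwargs": {"deltas": [[1,-0.037,-0.075,0.04,0],[1,-0.037,-0.075,0.04,0],[1,-0.037,-0.075,0.04,0],[1,-0.037,-0.076,0.04,0],[1,-0.038,-0.076,0.04,0],[1,0,0,0.05,0],[1,0,0,0,0],[1,0,0,0,0]]}}

```text
time: 10.35
tool_pos: [467.1, 335.3, 97.4]
tcp_rot: [3.14, 0.002, -0.001]
contact_force: [1.4, 0.8, 0.5]
grip_width: 91.9
finger_force: 0.0
```

Call:
{"fn": "step_arm", "kwargs": {"deltas": [[1,0,0,0.06,0],[1,0,0,0.04,0],[1,0,0,0,0],[1,0,0,0,0],[1,0,0,0,0]]}}

```text
time: 10.85
tool_pos: [468.6, 335.9, 50.0]
tcp_rot: [-3.14, -0.003, -0.002]
contact_force: [0.3, 0.5, 0.5]
grip_width: 92.2
finger_force: 0.0
```

Call:
{"fn": "step_arm", "kwargs": {"deltas": [[1,-0.004,0,0.018,0],[1,0,0,0,0],[1,0,0,0,0],[0.6,0,0,0,0]]}}

```text
time: 11.25
tool_pos: [465.2, 335.9, 39.3]
tcp_rot: [-3.142, -0.0, -0.001]
contact_force: [0.3, 0.9, 1.5]
grip_width: 87.8
finger_force: 0.0
```

Call:
{"fn": "step_arm", "kwargs": {"deltas": [[0.6,0.002,0,-0.004,0],[0,0,0,0,0],[0,0,0,0,0],[0,0,0,0,0],[0,0,0,0,0],[0,0,0,0,0],[0,0,0,0,0]]}}

```text
time: 11.95
tool_pos: [466.2, 335.8, 41.3]
tcp_rot: [3.142, -0.0, -0.001]
contact_force: [0.0, -0.5, 1.7]
grip_width: 59.0
finger_force: 30.0
```

Call:
{"fn": "step_arm", "kwargs": {"deltas": [[0,0,0,-0.06,0],[0,0,0,-0.09,0],[0,0,0.09,-0.05,0],[0,0,0.09,0,0],[0,0,0.09,0,0],[0,0,0.09,0,0],[0,0,0.09,0,0],[0,0,0.09,0,0]]}}

```text
time: 12.75
tool_pos: [465.5, 65.5, 140.5]
tcp_rot: [3.142, -0.0, -0.001]
contact_force: [0.8, -0.1, 0.2]
grip_width: 59.3
finger_force: 30.0
```

Call:
{"fn": "step_arm", "kwargs": {"deltas": [[0,0,0.09,0,0],[0,0,0.09,0,0],[0,0,0.09,0,0],[0,0,0.09,0,0],[0,0,0.09,0,0],[0,0,0.09,0,0],[0,0,0.09,0,0],[0,0,0.09,0,0]]}}

```text
time: 13.55
tool_pos: [465.0, -294.7, 140.4]
tcp_rot: [-3.141, 0.0, -0.001]
contact_force: [0.6, 0.0, -0.9]
grip_width: 58.8
finger_force: 30.0
```

Call:
{"fn": "step_arm", "kwargs": {"deltas": [[0,0,0.09,0,0],[0,0,0,0,0],[0,0,0,0,0],[0,0,0,0,0]]}}

```text
time: 13.95
tool_pos: [465.2, -336.8, 140.2]
tcp_rot: [-3.141, 0.001, -0.001]
contact_force: [0.3, 0.7, -0.2]
grip_width: 59.2
finger_force: 30.0
```

Call:
{"fn": "step_arm", "kwargs": {"deltas": [[0,0.006,0.014,0.06,0],[0,0,0,0.06,0],[0,0,0,0.05,0],[0,0,0,0,0],[0,0,0,0,0],[0,0,0,0,0]]}}

```text
time: 14.55
tool_pos: [469.4, -345.0, 57.3]
tcp_rot: [3.14, -0.002, -0.0]
contact_force: [-0.2, 0.3, 0.3]
grip_width: 59.2
finger_force: 30.0
```

Call:
{"fn": "step_arm", "kwargs": {"deltas": [[0,-0.002,-0.002,0.018,0],[0,0,0,0.007,0],[0,0,0,0,0],[0,0,0,0,0],[0,0,0,0,0]]}}

```text
time: 15.05
tool_pos: [467.4, -343.9, 43.3]
tcp_rot: [3.142, -0.0, -0.001]
contact_force: [-0.9, 2.1, 4.8]
grip_width: 58.9
finger_force: 30.0
```

Touching down (4.8 N). I'll release it and check.

Call:
{"fn": "step_arm", "kwargs": {"deltas": [[1,0,0,0,0],[1,0,0,0,0],[1,0,0,0,0],[1,0,0,0,0],[1,0,0,0,0],[1,0,0,0,0]]}}

```text
time: 15.65
tool_pos: [467.4, -343.9, 42.9]
tcp_rot: [3.142, 0.0, -0.001]
contact_force: [-0.6, -0.3, 0.3]
grip_width: 91.0
finger_force: 0.0
```

Call:
{"fn": "step_arm", "kwargs": {"deltas": [[1,0,0,-0.03,0],[1,0,0,-0.08,0],[1,-0.03,0,-0.08,0],[1,-0.03,0,-0.08,0],[1,-0.03,0,-0.08,0],[1,0,0,0,0],[1,0,0,0,0],[1,0,0,0,0]]}}

```text
time: 16.45
tool_pos: [422.1, -343.3, 216.7]
tcp_rot: [-3.14, 0.001, -0.001]
contact_force: [-0.2, -0.5, -1.1]
grip_width: 91.8
finger_force: 0.0
```

Run:
```python
from h import *
c,o,p,d=shot('dish2'); P=cloud(c,d); print(o['tool_pos'])
print(blob(P,d,36,50,(468,-344),60)); print(blob(P,d,15,34,(468,-344),40))
```

```text
[ 422.13272883 -343.33282312  216.72596472]
(3682, 'z', np.float64(42.2), 'mean', array([ 467.8, -343.5], dtype=float32), 'rect', array([ 467.9, -343.2,   58.4,   58.5,    0.7]), 'circ', array([ 467.8, -343.6,   30.1]))
0
```

Run:
```python
from h import *
cs=cam("side");P=cloud(cs,np.load("pics/side0.npy"));c2=cam("scene");P2=cloud(c2,np.load("pics/scene0.npy"))
c,p,d=load("pile");P3=cloud(c,d); P3[240:]=0
for Q in(P,P2,P3):
  r=np.hypot(Q[...,0]-467,Q[...,1]-336)
  for lo in(15,60):
    k=(Q[...,2]>lo)&(Q[...,2]<300)&(r>75)&(r<150); print(lo,k.sum(),(r[k].min(),Q[k].min(0).round(),Q[k].max(0).round()) if k.any() else "")
```

```text
15 468 (np.float64(109.66417800570366), array([318., 245.,  15.]), array([613., 449., 149.]))
60 67 (np.float64(134.48810190718822), array([354., 433., 127.]), array([375., 449., 149.]))
15 460 (np.float64(108.43913659924486), array([324., 251.,  15.]), array([611., 458., 150.]))
60 302 (np.float64(130.83518079994778), array([355., 432.,  60.]), array([384., 458., 150.]))
15 0 
60 0
```

Call:
{"fn": "step_arm", "kwargs": {"deltas": [[1,0,-0.09,0,0],[1,0,-0.09,0,0],[1,0,-0.09,0,0],[1,0,-0.09,0,0],[1,0,-0.09,0,0],[1,0,-0.09,0,0],[1,0,-0.09,0,0],[1,0,-0.09,0,0]]}}

```text
time: 17.3
tool_pos: [422.1, 18.2, 216.8]
tcp_rot: [-3.141, 0.002, -0.001]
contact_force: [0.9, -0.8, 1.2]
grip_width: 92.0
finger_force: 0.0
```

Call:
{"fn": "step_arm", "kwargs": {"deltas": [[1,0,-0.09,0,0],[1,0,-0.09,0,0],[1,0,-0.09,0,0],[1,0.01,-0.09,0,0],[1,0.01,-0.09,0,0],[1,0,-0.09,0,0],[1,0,0,0,0],[1,0,0,0,0]]}}

```text
time: 18.1
tool_pos: [432.2, 286.9, 216.2]
tcp_rot: [3.14, 0.003, 0.002]
contact_force: [-0.7, -1.0, 0.7]
grip_width: 91.6
finger_force: 0.0
```

Run:
```python
from h import *
c,o,p,d=shot('pile2'); P=cloud(c,d); print(o['tool_pos'],o['tcp_rot'])
for lo,hi in((22,34),(9,20)): print(lo,blob(P,d,lo,hi,(470,337),72))
```

```text
[432.2400042  286.8923184  216.17117399] [3.13979504e+00 3.00527276e-03 1.56391313e-03]
22 (4479, 'z', np.float64(26.2), 'mean', array([468.3, 335.3], dtype=float32), 'rect', array([467.9, 335.9,  62.6,  62.6,  71.6]), 'circ', array([467.9, 336.1,  42.6]))
9 (3968, 'z', np.float64(12.2), 'mean', array([473.7, 332.8], dtype=float32), 'rect', array([472.3, 338. ,  73.8, 130.7,  27.6]), 'circ', array([470.8, 337.3,  69.8]))
```

Only the square and the long lid are left. The square is at (468,335.7), sides at -18.3°.

Call:
{"fn": "step_arm", "kwargs": {"deltas": [[1,0.036,-0.048,0.05,0],[1,0.036,-0.048,0.05,0],[1,0,0,0.07,0.068],[1,0,0,0.07,0.068],[1,0,0,0.05,0.068],[1,0,0,0,0],[1,0,0,0,0],[1,0,0,0,0]]}}

```text
time: 18.95
tool_pos: [470.4, 334.0, 74.7]
tcp_rot: [-3.14, -0.002, -0.32]
contact_force: [-0.0, 0.0, -0.7]
grip_width: 91.9
finger_force: 0.0
```

Call:
{"fn": "step_arm", "kwargs": {"deltas": [[1,-0.004,-0.002,0.06,0],[1,0,0,0.03,0],[1,0,0,0,0],[1,0,0,0,0],[1,0,0,0,0]]}}

```text
time: 19.45
tool_pos: [468.7, 336.1, 29.8]
tcp_rot: [-3.139, -0.002, -0.321]
contact_force: [0.3, 0.4, -0.1]
grip_width: 91.5
finger_force: 0.0
```

Call:
{"fn": "step_arm", "kwargs": {"deltas": [[0.7,-0.001,0,0.004,0],[0.7,0,0,0,0],[0,0,0,0,0],[0,0,0,0,0],[0,0,0,0,0],[0,0,0,0,0],[0,0,0,0,0],[0,0,0,0,0]]}}

```text
time: 20.25
tool_pos: [467.2, 335.8, 26.1]
tcp_rot: [-3.142, -0.0, -0.322]
contact_force: [-0.6, 0.3, 1.6]
grip_width: 61.7
finger_force: 30.0
```

Call:
{"fn": "step_arm", "kwargs": {"deltas": [[0,0,0,-0.06,0],[0,0,0,-0.08,-0.068],[0,0,0,-0.08,-0.069],[0,0,0,0,-0.068],[0,0,0.09,0,0],[0,0,0.09,0,0],[0,0,0.09,0,0],[0,0,0.09,0,0]]}}

```text
time: 21.05
tool_pos: [466.8, 154.3, 135.9]
tcp_rot: [3.141, -0.0, 0.001]
contact_force: [1.1, 0.2, -0.4]
grip_width: 61.5
finger_force: 30.0
```

Call:
{"fn": "step_arm", "kwargs": {"deltas": [[0,0,0.09,0,0],[0,0,0.09,0,0],[0,0,0.085,0,0],[0,0,0,0,0],[0,0,0,0.05,0],[0,0,0,0,0],[0,0,0,0,0],[0,0,0,0,0]]}}

```text
time: 21.85
tool_pos: [467.6, 24.0, 111.6]
tcp_rot: [3.141, -0.001, 0.001]
contact_force: [0.1, 0.3, -0.7]
grip_width: 61.6
finger_force: 30.0
```

Call:
{"fn": "step_arm", "kwargs": {"deltas": [[0,0.004,0.003,0.05,0],[0,0,0,0.04,0],[0,0,0,0.03,0],[0,0,0,0,0],[0,0,0,0,0],[0,0,0,0,0]]}}

```text
time: 22.45
tool_pos: [470.1, 22.0, 52.1]
tcp_rot: [3.141, -0.002, 0.001]
contact_force: [0.1, 0.1, -1.8]
grip_width: 61.7
finger_force: 30.0
```

Call:
{"fn": "step_arm", "kwargs": {"deltas": [[0,-0.001,-0.001,0.01,0],[0,0,0,0.005,0],[0,0,0,0,0],[0,0,0,0,0],[0,0,0,0,0]]}}

```text
time: 22.95
tool_pos: [469.0, 22.4, 44.0]
tcp_rot: [3.142, -0.001, 0.0]
contact_force: [-2.0, 1.0, 5.1]
grip_width: 61.5
finger_force: 30.0
```

Call:
{"fn": "step_arm", "kwargs": {"deltas": [[1,0,0,0,0],[1,0,0,0,0],[1,0,0,0,0],[1,0,0,0,0],[1,0,0,0,0],[1,0,0,0,0]]}}

```text
time: 23.55
tool_pos: [468.7, 22.3, 43.4]
tcp_rot: [3.141, 0.0, 0.0]
contact_force: [0.5, 0.7, -0.4]
grip_width: 91.4
finger_force: 0.0
```

Call:
{"fn": "step_arm", "kwargs": {"deltas": [[1,0,0,-0.03,0],[1,0,0,-0.08,0],[1,-0.03,0,-0.08,0],[1,-0.03,0,-0.08,0],[1,-0.03,0,-0.08,0],[1,0,0,0,0],[1,0,0,0,0],[1,0,0,0,0]]}}

```text
time: 24.35
tool_pos: [423.4, 22.4, 217.5]
tcp_rot: [-3.141, 0.002, 0.0]
contact_force: [-0.8, -0.0, -0.4]
grip_width: 91.9
finger_force: 0.0
```

Run:
```python
from h import *
c,o,p,d=shot('tin2'); P=cloud(c,d); print(o['tool_pos'])
print(blob(P,d,38,52,(470,22),60)); print(blob(P,d,12,36,(470,22),45))
```

```text
[423.37902054  22.365591   217.48223683]
(5107, 'z', np.float64(44.2), 'mean', array([470. ,  22.4], dtype=float32), 'rect', array([469.8,  22.4,  62. ,  62.3,   1.3]), 'circ', array([469.6,  22.5,  42.4]))
0
```

Square seated. Now the long lid: look first.

Call:
{"fn": "step_arm", "kwargs": {"deltas": [[1,0,-0.09,0,0],[1,0,-0.09,0,0],[1,0,-0.09,0,0],[1,0,-0.09,0,0],[1,0,-0.09,0,0],[1,0,-0.09,0,0],[1,0,0,0,0],[1,0,0,0,0]]}}

```text
time: 25.2
tool_pos: [422.9, 292.9, 216.6]
tcp_rot: [3.14, 0.003, 0.003]
contact_force: [-0.5, -0.6, -1.1]
grip_width: 91.6
finger_force: 0.0
```

Run:
```python
from h import *
c,o,p,d=shot('pile3'); P=cloud(c,d); print(o['tool_pos'],o['tcp_rot'],o['joint_positions'])
print(blob(P,d,7,20,(470,337),80)); k=(P[...,2]>7)&(P[...,2]<20)
cv2.imwrite('pics/c.png',cv2.resize(cv2.imread('pics/pile3.png')[60:300,130:400],None,fx=2,fy=2))
```

```text
[422.94648635 292.89420393 216.55359944] [3.13964034e+00 3.10473131e-03 2.77468423e-03] [ 4.56861536e-01  3.43195678e-01  1.58378450e+00 -4.18339775e-04
  1.21825897e+00  2.02502531e+00]
(7852, 'z', np.float64(12.2), 'mean', array([470.9, 335.6], dtype=float32), 'rect', array([470. , 337.1,  56.9, 130.8,  28. ]), 'circ', array([469.6, 336.8,  70. ]))
```

View pics/c.png

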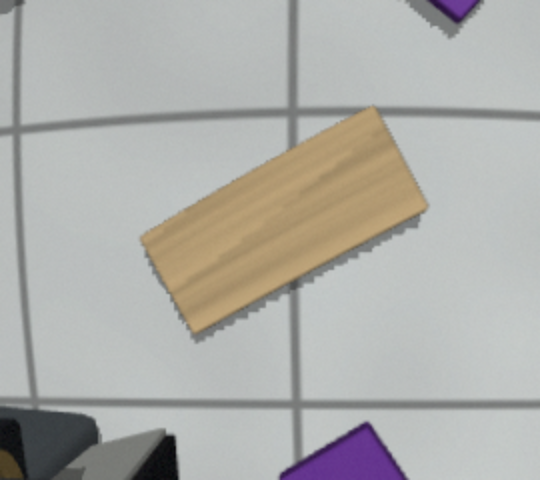

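The crop shows the plain wooden long lid alone, with image corners at (317,113), (344,163), (227,226) and (200,180). The purple board's corner at (314,272) lies near a finger, so I'll check that clearance.

Run:
```python
from h import *
c,p,d=load('pile3'); print(cast(c,[(314,272),(270,297)],14).round(), proj(c,[[470,337,14]]))
yaw=np.radians(118);g=np.array([np.sin(yaw),-np.cos(yaw)])
print("finger inner/outer", [(np.array([470,337])+s*g*r).round() for s in(1,-1) for r in(46,65)])
```

```text
[[371. 295.  14.]
 [343. 340.  14.]] [[269.47310083 170.44233878]]
finger inner/outer [array([511., 359.]), array([527., 368.]), array([429., 315.]), array([413., 306.])]
```

Call:
{"fn": "step_arm", "kwargs": {"deltas": [[1,0.047,-0.044,0,0],[1,0.047,-0.044,0,0],[1,0,0,0,-0.0937],[1,0,0,0,-0.0937],[1,0,0,0,-0.0937],[1,0,0,0,-0.0937],[1,0,0,0,-0.0937],[1,0,0,0,-0.0937]]}}

```text
time: 26.05
tool_pos: [471.1, 334.5, 217.9]
tcp_rot: [-3.141, 0.001, 0.887]
contact_force: [-0.1, -0.8, 1.3]
grip_width: 91.8
finger_force: 0.0
```

Call:
{"fn": "step_arm", "kwargs": {"deltas": [[1,0,0,0,-0.0937],[1,0,0,0,-0.0937],[1,0,0,0.03,-0.0937],[1,0,0,0.03,-0.0937],[1,0,0,0.03,-0.0937],[1,0,0,0.03,-0.0937],[1,0,0,0.03,-0.0937],[1,0,0,0.03,-0.0937]]}}

```text
time: 26.85
tool_pos: [471.0, 334.4, 127.4]
tcp_rot: [-3.14, 0.0, 2.065]
contact_force: [-1.1, -0.5, -0.5]
grip_width: 91.7
finger_force: 0.0
```

Call:
{"fn": "step_arm", "kwargs": {"deltas": [[1,0,0,0,0],[1,0,0,0,0],[1,0,0,0,0]]}}

```text
time: 27.15
tool_pos: [471.3, 335.9, 129.3]
tcp_rot: [3.14, 0.0, 2.057]
contact_force: [-0.1, -0.5, 0.1]
grip_width: 91.9
finger_force: 0.0
```

Call:
{"fn": "step_arm", "kwargs": {"deltas": [[1,0.002,-0.001,0.06,0],[1,0,0,0.06,0],[1,0,0,0.06,0],[1,0,0,0.03,0],[1,0,0,0,0],[1,0,0,0,0],[1,0,0,0,0]]}}

```text
time: 27.85
tool_pos: [470.8, 337.5, 25.1]
tcp_rot: [3.139, 0.0, 2.06]
contact_force: [0.7, 0.6, 0.1]
grip_width: 91.8
finger_force: 0.0
```

Call:
{"fn": "step_arm", "kwargs": {"deltas": [[1,0,0,0.02,0],[1,0,0,0,0],[0,0,0,0,0],[0,0,0,0,0],[0,0,0,0,0],[0,0,0,0,0],[0,0,0,0,0],[0,0,0,0,0]]}}

```text
time: 28.65
tool_pos: [469.8, 337.0, 13.5]
tcp_rot: [3.141, 0.0, 2.061]
contact_force: [-0.4, -0.2, 0.6]
grip_width: 55.9
finger_force: 30.0
```

Call:
{"fn": "step_arm", "kwargs": {"deltas": [[0,0,0,-0.06,0],[0,0,0,-0.1,0],[0,0,0,-0.06,0.085],[0,0,0,-0.04,0.085],[0,0,0,0,0.085],[0,0,0,0,0.085],[0,0,0,0,0.085],[0,0,0,0,0.084]]}}

```text
time: 29.45
tool_pos: [469.5, 336.9, 143.4]
tcp_rot: [-3.141, 0.0, 1.256]
contact_force: [0.7, -0.1, -0.3]
grip_width: 55.6
finger_force: 30.0
```

Call:
{"fn": "step_arm", "kwargs": {"deltas": [[0,-0.07,0.045,0,0],[0,-0.076,0.048,0,0],[0,-0.076,0.048,0,0],[0,-0.076,0.048,0,0],[0,-0.076,0.048,0,0],[0,-0.076,0.048,0,0],[0,-0.076,0.048,0,0],[0,-0.076,0.048,0,0]]}}

```text
time: 30.25
tool_pos: [559.6, -9.6, 143.5]
tcp_rot: [-3.142, -0.0, 1.261]
contact_force: [0.3, 1.4, -0.6]
grip_width: 55.4
finger_force: 30.0
```

Call:
{"fn": "step_arm", "kwargs": {"deltas": [[0,-0.076,0.048,0,0],[0,-0.076,0.048,0,0],[0,-0.076,0.048,0,0],[0,0,0,0,0],[0,0,0,0,0],[0,0,0,0,0]]}}

```text
time: 30.85
tool_pos: [593.0, -137.3, 143.2]
tcp_rot: [-3.141, -0.0, 1.262]
contact_force: [-0.8, -0.3, -0.4]
grip_width: 55.9
finger_force: 30.0
```

Call:
{"fn": "step_arm", "kwargs": {"deltas": [[0,-0.079,0.051,0,0],[0,0,0,0.05,0],[0,0,0,0.06,0],[0,0,0,0.06,0],[0,0,0,0,0],[0,0,0,0,0],[0,0,0,0,0]]}}

```text
time: 31.55
tool_pos: [606.9, -183.3, 60.6]
tcp_rot: [3.138, 0.0, 1.262]
contact_force: [0.5, -0.6, -1.2]
grip_width: 55.9
finger_force: 30.0
```

Call:
{"fn": "step_arm", "kwargs": {"deltas": [[0,0,-0.002,0.024,0],[0,0,0,0,0],[0,0,0,0,0],[0,0,0,0,0],[0,0,0,0,0]]}}

```text
time: 32.05
tool_pos: [604.9, -183.5, 46.8]
tcp_rot: [3.141, 0.0, 1.261]
contact_force: [-0.2, 0.4, -1.3]
grip_width: 55.6
finger_force: 30.0
```

Call:
{"fn": "step_arm", "kwargs": {"deltas": [[0,0.001,0,0.006,0],[0,0,0,0.004,0],[0,0,0,0,0],[0,0,0,0,0],[0,0,0,0,0]]}}

```text
time: 32.55
tool_pos: [604.9, -182.8, 41.6]
tcp_rot: [3.141, 0.0, 1.261]
contact_force: [-0.5, 0.4, 1.5]
grip_width: 55.4
finger_force: 30.0
```

Call:
{"fn": "step_arm", "kwargs": {"deltas": [[1,0,0,0,0],[1,0,0,0,0],[1,0,0,0,0],[1,0,0,0,0],[1,0,0,0,0],[1,0,0,0,0]]}}

```text
time: 33.15
tool_pos: [604.9, -182.9, 41.5]
tcp_rot: [3.142, 0.0, 1.261]
contact_force: [-0.7, -0.3, -0.5]
grip_width: 91.4
finger_force: 0.0
```

Call:
{"fn": "step_arm", "kwargs": {"deltas": [[1,0,0,-0.03,0],[1,0,0,-0.08,0],[1,-0.03,0,-0.08,0],[1,-0.03,0,-0.08,0],[1,-0.03,0,-0.08,0],[1,0,0,0,0],[1,0,0,0,0],[1,0,0,0,0]]}}

```text
time: 33.95
tool_pos: [590.6, -225.1, 215.8]
tcp_rot: [-3.14, -0.0, 1.262]
contact_force: [-0.4, -1.3, -0.7]
grip_width: 92.2
finger_force: 0.0
```

Run:
```python
from h import *
c,o,p,d=shot('tray2'); P=cloud(c,d); print(o['tool_pos'])
print(blob(P,d,34,48,(605,-183),85)); print(blob(P,d,10,30,(605,-183),72))
p,d=bot.capture("side"); cv2.imwrite("pics/side1.png",p[...,::-1])
```

```text
[ 590.64477291 -225.12541222  215.8251369 ]
(9431, 'z', np.float64(40.1), 'mean', array([ 604.9, -181.7], dtype=float32), 'rect', array([ 604.5, -182.7,  130.7,   56.4,   72.8]), 'circ', array([ 604.3, -182.7,   69.6]))
0
```

View pics/side1.png

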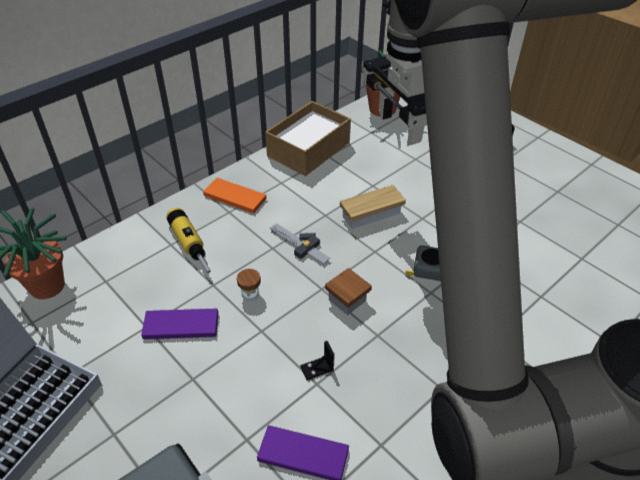

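The side view shows lids flat on the pot (249,282), the tin (348,288) and the tray (373,205). The screwdriver and combination square are where they were. The arm hides the dish, but its lid was already checked from the wrist. Time to hand in.

```bash
python3 -c "
from plant import bot
print(bot.close_job())"
```

```text
the job is handed in; nothing more can be done
None
```

All four lids were laid on their own containers in the required order, each measured within about 1 mm of centre, and the job was handed in at about 34 s; the hand-in returned no verdict.

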